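# Load the spice grinder and hold its switch down

## Robot

A 6-joint arm with a two-finger parallel gripper is mounted at the origin on the work surface. World frame = base frame: x ahead of the robot, y to its left, z up, the work surface at z = 0. Lengths are in mm, angles in rad, forces in N, time in s.
With the tool pointing down it reaches from about 250 to 725 mm from the base axis. Payload 4 kg.
Tool frame: the origin (TCP) lies at the very end of the fingers, on their centre line; the grasp point (between the pads) lies 19 mm behind it (arm.tcp_to_grasp is the distance from the TCP to the grasp point, in mm); z points along the fingers, x is the direction in which the jaws open and shut, and the axes are right-handed (so a half turn about z gives the same grasp; the last joint's range is limited). The gripper opens to 85 mm and grips with 20 to 120 N. Pads are 22 mm wide; open, the fingers measure 114 mm over their backs; the gripper's body (76 mm by 85 mm) begins 54 mm behind the grasp point. The pads swing forward as they close: fully open they stand 13 mm farther back than shut.
Start: joints at [-1.197, 0.241, 0.005, 1.335, 0, 1.571], TCP at [182.576, -465.473, 231.306] pointing down, gripper open.
Joint ranges: [-2.72, 2.72], [-1.05, 1.87], [-1.09, 1.28], [-1.99, 2.15], [-1.42, 1.44], [-3.14, 3.14]. Speed limits (rad/s): [2.79, 2.79, 3.14, 3.14, 3.14, 3.14].

## Interface

Orientations are given as a rotation vector (axis times angle).
In Python, from cell import arm, imaging gives the robot as it stands. The module is installed in compiled form; this text tells all that it offers. Calls block until the motion is done:
- arm.reach(position, orientation): joint-space move of the TCP to a pose.
- arm.movel(position, frame=None, velocity=150): straight line of the TCP; frame=None keeps the orientation; velocity is the mean speed in mm/s.
- arm.goto_joints(angles): joint-space move.
- arm.grip(opening, strength=None): opening from 0.0 (shut) to 1.0 (fully open); strength is the grip in N (None keeps the last); returns when the fingers have stopped.
- arm.pause(seconds).
- arm.inverse_kinematics(position, orientation): joint angles nearest the present ones, or None.
- imaging.grab_frame(name): name is "scene" or "top" or "wrist"; returns a dict with "pixels" (420x560x3 uint8, red, green, blue), "depth" (420x560 float32, mm along the optical axis (not along the pixel's ray), 0 where there is no reading), "intrinsics" (3x3 intrinsics, pixels), "world_to_cam" (4x4, takes a point from world to camera coordinates). Camera axes: x right, y up, looking along -z (the intrinsics and any distortion apply to the point x, -y, -z); pixel columns grow to the right and rows downward; lengths in mm; the calibration is good to about 2 mm. A picture is of the moment at which its call begins.
A pose or a line that the arm cannot do raises arm.MotionError and nothing moves.
- arm.job_done(): hands the job in, once; it reports no verdict.
Readings, each from a call of its own:
- arm.read_time(): time.
- arm.read_joint_positions(): joint angles.
- arm.read_qd(): joint speeds.
- arm.read_joint_torque(): joint torques, N m.
- arm.read_position(): TCP position.
- arm.read_tcp_rot(): TCP orientation.
- arm.read_wrist_force(): force on the tool from outside, world axes, zero at the start.
- arm.read_wrist_torque(): the same for the moment, N m.
- arm.read_finger_gap(): opening from 0.0 (shut) to 1.0 (fully open).
Only numpy, scipy, OpenCV 4.12 (cv2) and the standard library are available. Lean on these libraries where they do the work, as an engineer would, in place of code of your own. Each camera call takes 0.05 s, during which the arm holds its last target. There are 200 camera calls.

## Task

Start grinding the two nutmegs: drop both from the aluminium tray into the steel cup of the spice grinder, put the clear lid squarely on over the cup, then press the red thumb switch all the way down. The grinder runs only while the switch is held, so finish with the gripper still holding it fully down. Do not press the switch while the cup is uncovered, and leave the bowl, the mug and the spatula where they are.

Things in the scene. Friction and masses are not known exactly. Their poses are not given: they have to be found in the camera images.
- grinder: Electric spice grinder, fixed, white oval body 88 mm wide at the cup, 80 mm at the switch, 150 mm long. Origin: on the counter under the middle of the body; z up. The open steel cup is at its +x end, the red thumb switch at its -x end. Flat top deck 110 mm above the counter.
- grinder_cup (a point): Centre of the cup's mouth (top of its rim): 30 mm along the grinder's +x from its origin, 122 mm above the counter. Cup: inner diameter 62 mm, 45 mm deep, small domed blade hub (radius 5.5, height 10.5 mm) and a flat two-wing blade at its floor. Its rim is a steel collar of outer diameter 70 mm that stands 12 mm above the deck and carries the lid.
- switch_top (a point): Middle of the top face of the red thumb switch, a cap 24 mm (along the grinder's x) by 34 mm (along its y), 48 mm along the grinder's -x from its origin; its top is 12 mm above the deck (122 mm above the counter) when up, 4 mm above the deck when fully down. It moves straight down.
- switch (a joint): Travel of the thumb switch in m: 0 up, 0.008 fully down. Spring-loaded: about 3 N to start it moving, about 8 N at full travel; springs back up when let go.
- lid: Loose lid, 50-100 g, upright on the counter, open below. Origin: centre of its underside; any yaw fits. Black skirt ring, outer dia 83, inner 77 mm, its shoulder 13 mm up; then a clear round dome, dia 66 mm, upright sides to 52 mm, flat top at 55 mm: grip the dome. Seated, the skirt surrounds the cup's collar, the shoulder rests on it and the origin lies 10 mm below point grinder_cup.
- nutmeg1_center (a point): Centre of one nutmeg: brown, rigid, egg-shaped, 30 mm long (its x axis) and 23 mm across, 11 to 17 g, lying on its side on the tray floor; it can roll. Its centre is 14.5 mm above the counter.
- nutmeg2_center (a point): Centre of the other nutmeg, the same.
- tray: Loose aluminium tray, 260 x 200 mm (x, y), walls 3 mm thick and 16 mm high, floor 3 mm thick. Origin: centre of its underside.
- bowl: Yellow melamine bowl, bystander, rim diameter 136 mm, 52 mm high. Origin: centre of its underside.
- mug: Steel mug, bystander, diameter 76 mm, 85 mm high, with a handle at its +y. Origin: centre of its underside.
- spatula: Wooden spatula, bystander, 280 mm long, lying along its x axis. Origin: underside, near its middle.

How it is judged:
By the outcome, as a careful person would: the job done as asked, in the order asked, and still so for the second after the job is handed in, while the arm keeps its last pose, push and grip.
It also fails if it takes over 67 s, if anything falls off the work surface, if the arm or the gripper's body presses on something with over 40 N, if the wrist force passes 120 N, or if a joint passes its speed limit or range.

## Working session

There is one attempt and no reset: what is moved stays moved. The work goes in short steps, each a Python script; the robot and the scene stay as the last script left them, time stands still between calls to the robot, and variables do not carry over. Pictures are saved under pics/ and viewed, about 8 in all and at most 12, crops included, and the job is handed in when it is done.

```bash
mkdir -p pics; cat > h.py <<'E'
import numpy as np, cv2
from cell import arm, imaging
def shot(name,fn,crop=None,s=1):
    f=imaging.grab_frame(name); im=f["pixels"][:,:,::-1]
    np.savez('pics/'+fn+'.npz',**{k:f[k] for k in("pixels","depth","intrinsics","world_to_cam")})
    save(im,fn,crop,s); return f
def save(im,fn,crop=None,s=1):
    if crop: im=im[crop[1]:crop[3],crop[0]:crop[2]]
    cv2.imwrite('pics/'+fn+'.png',cv2.resize(im,None,fx=s,fy=s,interpolation=cv2.INTER_CUBIC))
def ray(f,u,v):
    K=f["intrinsics"];T=np.linalg.inv(f["world_to_cam"])
    d=np.linalg.inv(K)@[u,v,1]; d=np.array([d[0],-d[1],-d[2]])
    return T[:3,3],T[:3,:3]@d
def at_z(f,u,v,z):
    o,d=ray(f,u,v); return o+d*(z-o[2])/d[2]
def at_d(f,u,v):
    o,d=ray(f,u,v); return o+d*float(f["depth"][int(round(v)),int(round(u))])
def cloud(f):
    K=f["intrinsics"];T=np.linalg.inv(f["world_to_cam"]);D=f["depth"]
    v,u=np.indices(D.shape); p=np.stack([(u-K[0,2])/K[0,0]*D,-(v-K[1,2])/K[1,1]*D,-D],-1)
    return p@T[:3,:3].T+T[:3,3]
def down(yaw):  # tool z down, tool x at yaw in the world
    c,s=np.cos(yaw),np.sin(yaw)
    R=np.array([[c,s,0],[s,-c,0],[0,0,-1.]]); return cv2.Rodrigues(R)[0].ravel()
E
python3 - <<'E'
from h import *
f=shot("top","top0",None,1.42); g=shot("scene","scene0",None,1.42)
print(f["intrinsics"],f["world_to_cam"],arm.read_tcp_rot(),arm.read_time())
E
```

```text
[[523.57481137   0.         283.73508909]
 [  0.         523.57481137 203.94293538]
 [  0.           0.           1.        ]] [[-6.02701516e-03 -9.99882615e-01  1.40865650e-02 -4.91483018e+01]
 [ 9.91716077e-01 -4.16912121e-03  1.28381619e-01 -6.09615650e+02]
 [-1.28307820e-01  1.47436309e-02  9.91624792e-01 -1.29519511e+03]
 [ 0.00000000e+00  0.00000000e+00  0.00000000e+00  1.00000000e+00]] [-2.59461992e+00  1.76940049e+00  2.43874186e-03] 0.1
```

View pics/top0.png

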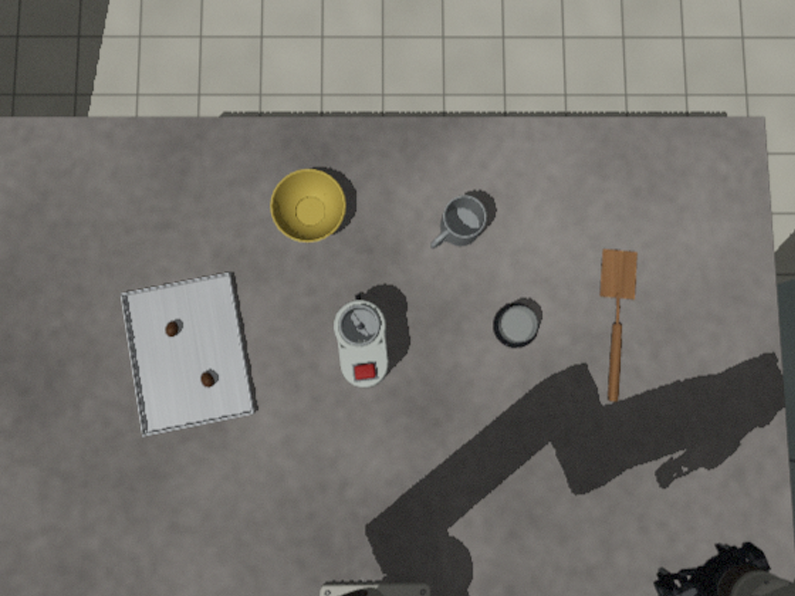

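View pics/scene0.png

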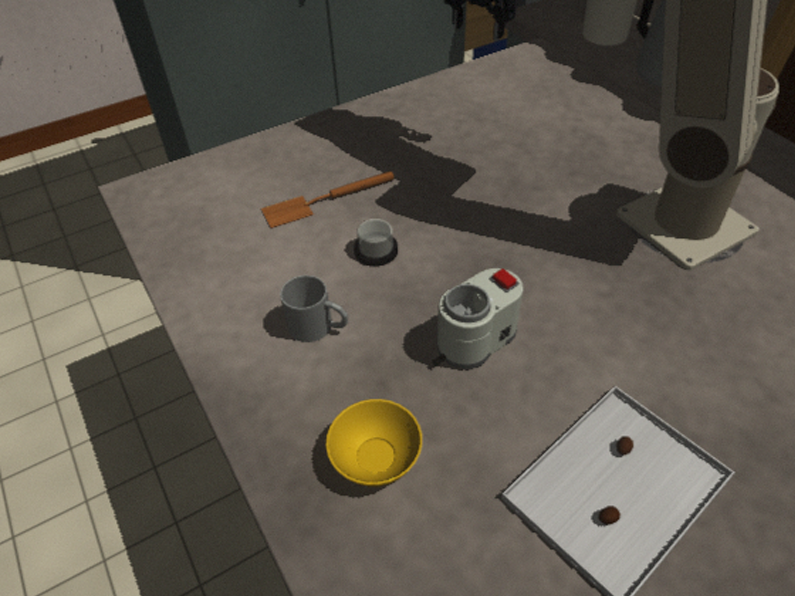

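Top view, in 1.42x pixels: nutmegs at (172,329) and (208,379), cup at (360,325), switch at (365,371), lid dome at (518,323). The scene view agrees with this layout. Next I measure from these pixels and view an enlarged crop.

```bash
python3 - <<'E'
from h import *
f=dict(np.load('pics/top0.npz')); im=f["pixels"][:,:,::-1]
a=[im[y-16:y+16,x-16:x+16] for x,y in((121,232),(146,267))]
b=[im[y-32:y+32,x-32:x+32] for x,y in((254,240),(365,228))]
r=lambda c,n:cv2.resize(c,(n,n),interpolation=cv2.INTER_CUBIC)
cv2.imwrite('pics/crops.png',np.vstack([np.hstack([r(c,300) for c in a]),np.hstack([r(c,300) for c in b])]))
for n,u,v,z in(("n1",172,329,14.5),("n2",208,379,14.5),("cup",360,325,122),("sw",365,371,122),("lid",518,323,55)):
    u/=1.42;v/=1.42; print(n,at_z(f,u,v,z).round(1),at_d(f,u,v).round(1))
hsv=cv2.cvtColor(im,cv2.COLOR_BGR2HSV)
# nutmegs: brown blobs in tray
for x,y in((121,232),(146,267)):
    m=np.zeros(im.shape[:2],np.uint8); m[y-14:y+14,x-14:x+14]=(hsv[y-14:y+14,x-14:x+14,1]>90)
    M=cv2.moments(m,True);u,v=M['m10']/M['m00'],M['m01']/M['m00']
    ys,xs=np.nonzero(m); P=np.array([at_z(f,p,q,14.5)[:2] for p,q in zip(xs,ys)]); w,V=np.linalg.eigh(np.cov(P.T))
    print(M['m00'],at_z(f,u,v,14.5).round(1),4*np.sqrt(w),np.arctan2(V[1,1],V[0,1]))
C=cloud(f); z=C[...,2]
# switch
m=(hsv[...,1]>150)&(abs(hsv[...,0].astype(int)-90)>80)&(z>112)&(z<130); p=C[m]; print("sw",len(p),p.mean(0),np.median(p[:,2]),np.ptp(p,0))
# deck+collar footprint
y0,x0=np.indices(z.shape); R=(abs(x0-254)<40)&(abs(y0-240)<45)
m=R&(z>103)&(z<135); p=C[m][:,:2].astype(np.float32); print("body",cv2.minAreaRect(p))
R=(abs(x0-365)<30)&(abs(y0-228)<30); 
m=R&(z>45)&(z<62); p=C[m]; print("lid",len(p),cv2.minEnclosingCircle(p[:,:2].astype(np.float32)),np.median(p[:,2]))
E
```

```text
n1 [542.5 365.6  14.5] [542.  363.6  21. ]
n2 [452.3 298.2  14.5] [452.2 295.3  26.3]
cup [539.3  21.1 122. ] [541.9  22.5  89.7]
sw [462.8  12.7 122. ] [462.8  12.7 121.9]
lid [ 547.  -255.2   55. ] [ 546.9 -255.1   55.4]
60.0 [543.  366.9  14.5] [19.79061679 25.75306818] 2.928733627497584
61.0 [451.8 300.4  14.5] [19.92375266 25.55664638] -2.5875279868954775
sw 126 [463.21635566  13.60131177 122.51355814] 122.51192776193909 [23.2522355  30.93431805 14.70191983]
body ((511.7073974609375, 21.921598434448242), (145.13299560546875, 85.03589630126953), 3.8941988945007324)
lid 532 ((548.3338012695312, -256.99920654296875), 32.98216247558594) 55.54947845926972
```

View pics/crops.png

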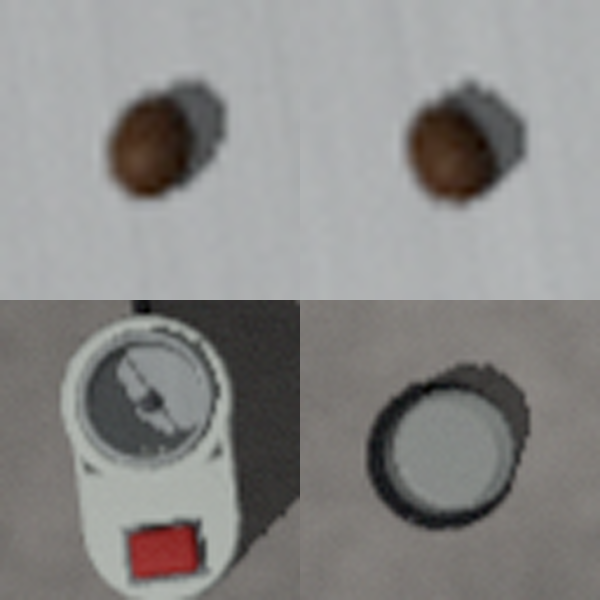

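Crops: n1's long axis is about -12° and n2's about +32°. The switch and cup line gives a grinder yaw of about 4-5°. The measured heights and sizes match the given ones. Next is a move over nutmeg 1 with a wrist look.

```bash
cat >> h.py <<'E'
def nut(f,guess):
    im=f["pixels"][:,:,::-1]; hsv=cv2.cvtColor(im,cv2.COLOR_BGR2HSV); C=cloud(f)
    m=((hsv[...,1]>90)&(np.hypot(C[...,0]-guess[0],C[...,1]-guess[1])<35)&(C[...,2]<40)&(C[...,2]>0)).astype(np.uint8)
    n,L,S,_=cv2.connectedComponentsWithStats(m); k=1+np.argmax(S[1:,4]); ys,xs=np.nonzero(L==k)
    P=np.array([at_z(f,p,q,14.5)[:2] for p,q in zip(xs,ys)]); w,V=np.linalg.eigh(np.cov(P.T))
    return P.mean(0),4*np.sqrt(w),np.arctan2(V[1,1],V[0,1]),C[L==k][:,2].max()
E
python3 - <<'E'
from h import *
q0=arm.read_joint_positions()
for yaw in (1.36,1.36-np.pi):
    print(yaw,arm.inverse_kinematics([497,333,260],down(yaw)))
yaw=1.36-np.pi if arm.inverse_kinematics([497,333,260],down(1.36-np.pi)) is not None else 1.36
arm.reach([470,315,260],down(yaw))
f=shot("wrist","w1",None,1.42)
for g in((543,366),(452,300)):
    try: print(nut(f,g))
    except Exception as e: print(e)
print(arm.read_time(),arm.read_joint_positions())
for g,a in(((543,366),-.21),((452,300),.55)):
  for s in(1,-1): print(arm.inverse_kinematics([*g,4],down(a+s*np.pi/2)))
E
```

```text
1.36 [0.59032063 0.43406023 0.35393239 1.49066849 0.         0.80111696]
-1.781592653589793 [ 0.59032063  0.43406023  0.35393239  1.49066849  0.         -2.34047569]
(array([544.05137829, 365.52075623]), array([20.05199063, 27.23747483]), np.float64(2.9371776916688606), np.float64(28.2125602664388))
(array([452.31308613, 299.01825648]), array([19.83753594, 27.08569316]), np.float64(-2.7224465759610657), np.float64(28.36208017571289))
3.4083 [ 5.89537322e-01  3.64822816e-01  2.50694260e-01  1.45666387e+00
 -1.17840406e-04 -2.34027404e+00]
[5.93085152e-01 7.10560762e-01 1.36833828e-01 9.97069393e-01
 4.44089210e-16 8.03085152e-01]
[ 0.59308515  0.71056076  0.13683383  0.99706939  0.         -2.3385075 ]
[ 5.85957617e-01  5.27164697e-01 -2.13241389e-01  8.30390241e-01
  4.44089210e-16  3.59576166e-02]
[ 0.58595762  0.5271647  -0.21324139  0.83039024  0.         -3.10563504]
```

View pics/w1.png

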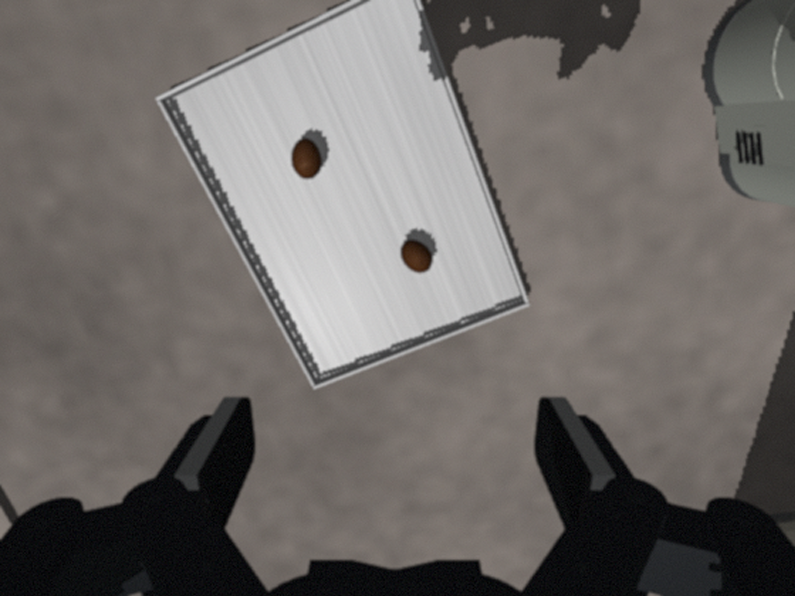

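The wrist view shows both nutmegs clear of the walls, at (306,158) and (417,255) in 1.42x pixels, within 1-2 mm of the top-camera values. Picking nutmeg 1.

```bash
python3 - <<'E'
from h import *
o=down(2.937-np.pi/2-np.pi)
arm.grip(0.65,25)
arm.reach([543.8,365.8,60],o)
arm.movel([543.8,365.8,4],velocity=120)
print(arm.read_wrist_force())
arm.grip(0.0,25); print("gap",arm.read_finger_gap(),arm.read_wrist_force())
arm.movel([543.8,365.8,180],velocity=250)
print("gap",arm.read_finger_gap(),arm.read_time())
shot("wrist","w2",None,1.0)
E
```

```text
[-0.02815419 -0.47026659  0.0556225 ]
gap 0.25531191403510584 [-0.36711037 -0.07467002  3.64746268]
gap 0.2561763565510326 6.5583
```

View pics/w2.png

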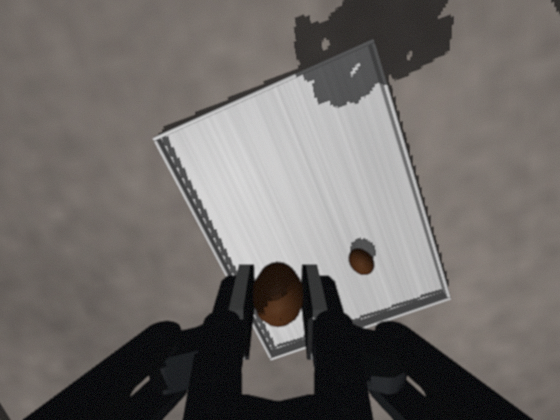

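The grip holds: gap 0.256 (21.8 mm), nutmeg between the pads at (278,293), and the other one undisturbed at (361,260). Next is a look at the cup on the way.

```bash
python3 - <<'E'
from h import *
o=down(-np.pi/2)
arm.reach([430,20,260],o)
f=shot("wrist","w3",None,1.42)
C=cloud(f); z=C[...,2]; near=(C[...,0]>420)&(C[...,0]<620)&(abs(C[...,1]-20)<70)
m=near&(z>118)&(z<126); p=C[m]; hsv=cv2.cvtColor(f["pixels"],cv2.COLOR_RGB2HSV)
r=m&(hsv[...,1]>150); s=C[r]; print("sw",len(s),(s.min(0)+s.max(0))/2,np.ptp(s,0))
c=m&~(hsv[...,1]>150)&(C[...,0]>495); q=C[c]
for _ in range(3):
    A=np.c_[2*q[:,:2],np.ones(len(q))]; x=np.linalg.lstsq(A,(q[:,:2]**2).sum(1),rcond=None)[0]
    rad=np.sqrt(x[2]+x[0]**2+x[1]**2); q=q[abs(np.hypot(q[:,0]-x[0],q[:,1]-x[1])-rad)<5]
print("cup",len(q),x[:2],rad,q[:,2].mean(),np.ptp(q,0), arm.read_time())
d=near&(z>106)&(z<114); print("deck",cv2.minAreaRect(C[d][:,:2].astype(np.float32)))
E
```

```text
sw 1135 [464.3573657   12.94225512 121.54514889] [25.27926146 34.23743602  7.04822984]
cup 1717 [540.72793176  22.31676562] 32.240401676933956 122.50938819443398 [68.10646564 69.37068874  7.47739027] 8.05
deck ((508.12969970703125, 20.795917510986328), (140.83999633789062, 86.67948150634766), 3.527228593826294)
```

View pics/w3.png

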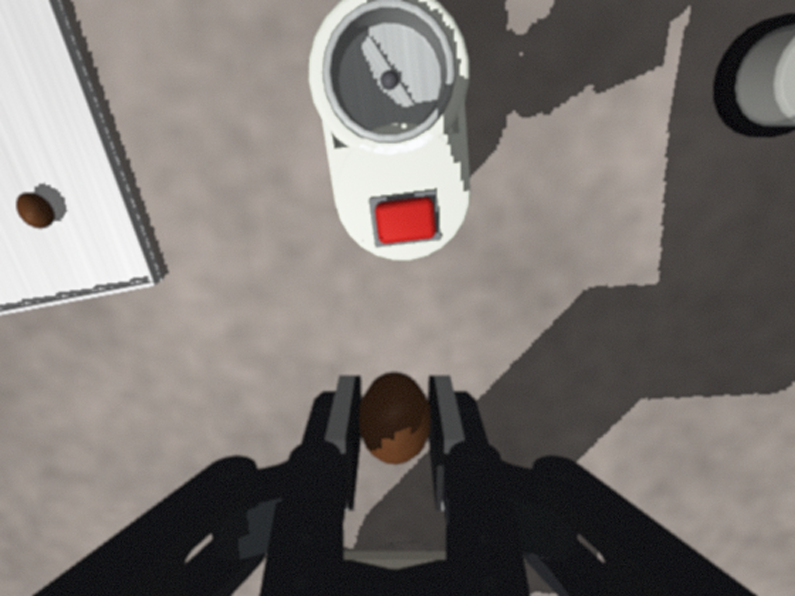

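The wrist view has the cup centred near (390,75) and the red switch near (406,220). Measured positions are cup (540.7, 22.3), z 122.5, and switch (464.4, 12.9), which puts them 77 mm apart against the 78 given. Dropping nutmeg 1 and fetching nutmeg 2.

```bash
python3 - <<'E'
from h import *
cup=[540.3,22]; o=down(-np.pi/2)
arm.reach([*cup,165],o); arm.movel([*cup,126],velocity=120)
print(arm.read_finger_gap(),arm.read_position())
arm.grip(0.65); arm.movel([*cup,180],velocity=250)
f=imaging.grab_frame("top"); n,s,a,_=nut(f,(452,300)); print(n,s,a)
o2=down(a-np.pi/2 if abs(a-np.pi/2+np.pi/2)<1 else a+np.pi/2)
arm.reach([452.1,299.5,60],o2); arm.movel([452.1,299.5,4],velocity=120)
arm.grip(0.0,25); print("gap",arm.read_finger_gap(),arm.read_wrist_force())
arm.movel([452.1,299.5,180],velocity=250); print("gap",arm.read_finger_gap(),arm.read_time())
arm.reach([430,20,260],o)
f=shot("wrist","w4",None,1.42); print(arm.read_time(),arm.read_joint_positions())
E
```

```text
0.25153748425661726 [540.3096395   22.06730684 127.42702456]
[451.96232438 300.37486529] [19.53523909 25.54102213] -2.7119130901348507
gap 0.25081203156873577 [ 0.14962429 -0.60996771  4.34419174]
gap 0.25078668461545867 13.0583
14.2333 [ 4.81966585e-02  9.23777949e-02 -1.02048446e-01  1.37763784e+00
  3.42528198e-04 -3.09505252e+00]
```

View pics/w4.png

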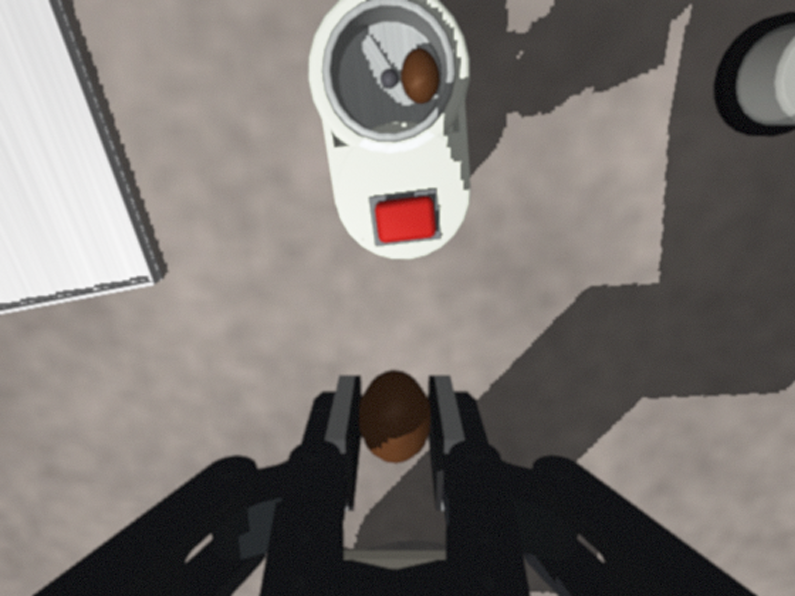

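Nutmeg 1 is in the cup at (420,75), nutmeg 2 is held and the tray is empty. Dropping nutmeg 2 with a slight +y offset, then looking at the lid.

```bash
cat >> h.py <<'E'
def lidpos(f,z0,z1,g,rad=45):
    C=cloud(f); m=(C[...,2]>z0)&(C[...,2]<z1)&(np.hypot(C[...,0]-g[0],C[...,1]-g[1])<rad)
    p=C[m]; c,r=cv2.minEnclosingCircle(p[:,:2].astype(np.float32)); return len(p),c,r,p[:,:2].mean(0),np.median(p[:,2])
E
python3 - <<'E'
from h import *
o=down(-np.pi/2); d=[540.3,25]
arm.reach([*d,165],o); arm.movel([*d,126],velocity=120)
arm.grip(0.65); arm.movel([*d,190],velocity=250); arm.grip(1.0)
f=imaging.grab_frame("top"); print("top",lidpos(f,50,62,(547,-256)),lidpos(f,8,20,(547,-256)))
arm.reach([440,-256,230],o)
f=shot("wrist","w5",None,1.42); print("w",lidpos(f,50,62,(547,-256)),lidpos(f,8,20,(547,-256)))
g=shot("scene","s5",(280,180,400,280),5); print(arm.read_time())
for y in(-np.pi/2,): print(arm.inverse_kinematics([548,-256,12],down(y)))
E
```

```text
top (513, (548.4720458984375, -256.3877258300781), 32.84534454345703, array([ 547.87430638, -256.67638396]), np.float64(55.88557529238642)) (217, (546.3825073242188, -256.0933837890625), 43.143463134765625, array([ 541.6119627 , -243.85242867]), np.float64(13.962538401947086))
w (5112, (548.26318359375, -258.9007263183594), 32.884063720703125, array([ 548.96695733, -258.8954082 ]), np.float64(55.831393159188394)) (1251, (548.1044311523438, -258.8870544433594), 41.410194396972656, array([ 538.89795687, -258.17043045]), np.float64(13.926743685434815))
21.425
[-0.43702668  0.61678678 -0.01970236  0.93430719  0.          2.70456597]
```

View pics/w5.png

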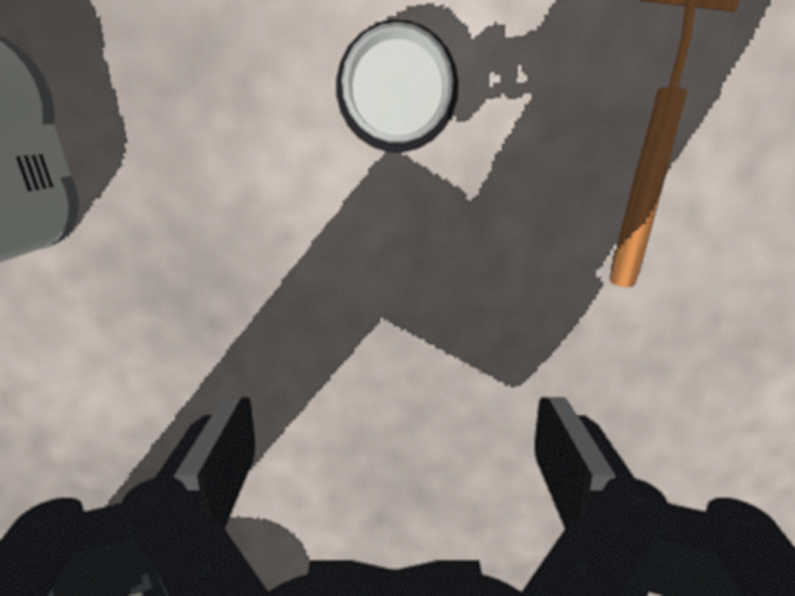

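View pics/s5.png

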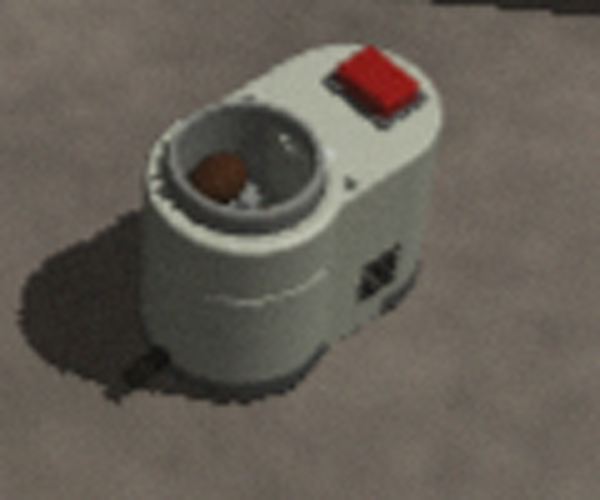

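One nutmeg is visible in the cup from the scene side, and the near wall could hide the other. I'll count brown pixels from above, where one nutmeg in the tray gave about 60, then grip the lid at (548.3, -257.8).

```bash
python3 - <<'E'
from h import *
f=imaging.grab_frame("top"); im=f["pixels"][:,:,::-1]; hsv=cv2.cvtColor(im,cv2.COLOR_BGR2HSV); C=cloud(f)
m=((hsv[...,1]>90)&(np.hypot(C[...,0]-540,C[...,1]-22)<31)).astype(np.uint8)
n,L,S,c=cv2.connectedComponentsWithStats(m); print("cup brown",S[1:,4].tolist(),c[1:].tolist(),C[m>0][:,2].max())
b=im[210:270,224:284]; save(b,"cup2",None,8)
o=down(-np.pi/2)
arm.reach([548.3,-257.8,110],o); arm.movel([548.3,-257.8,12],velocity=120)
print(arm.read_wrist_force()); arm.grip(0.0,40); print("gap",arm.read_finger_gap(),arm.read_wrist_force())
arm.movel([548.3,-257.8,180],velocity=200); print("gap",arm.read_finger_gap(),arm.read_wrist_force(),arm.read_time())
shot("wrist","w6",None,1.0)
E
```

```text
cup brown [70, 68] [[245.5857142857143, 229.75714285714287], [260.86764705882354, 229.23529411764707]] 104.52403710851877
[0.11046021 0.15884017 0.45316715]
gap 0.7730300007029859 [ 0.22186209 -0.30666894  6.84890187]
gap 0.7740426997083486 [ 0.38122779 -0.58987164 -1.6630794 ] 24.4417
```

```bash
python3 -c "
import cv2,numpy as np
a=cv2.resize(cv2.imread('pics/cup2.png'),(420,420));b=cv2.imread('pics/w6.png')
cv2.imwrite('pics/m6.png',cv2.resize(np.hstack([a[:, :300],b[:,:500]]),(800,420)))"
```

```text
(no output)
```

View pics/m6.png

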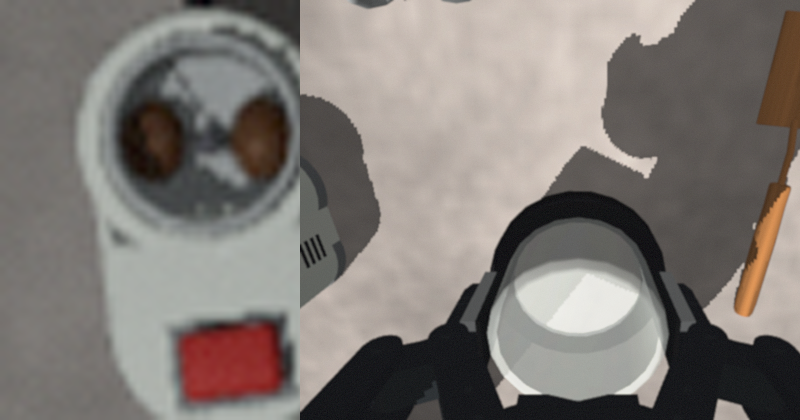

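Both nutmegs lie in the cup on either side of the hub. The lid is held upright by the dome, with a gap of 65.8 mm. Carrying it over and lowering with a force check; it should seat at TCP z of about 124.

```bash
python3 - <<'E'
from h import *
o=down(-np.pi/2); c=[540.5,22.0]
arm.reach([*c,185],o); arm.movel([*c,142],velocity=120); arm.pause(.2)
f0=np.array(arm.read_wrist_force()); print(f0,arm.read_position())
for z in np.arange(138,120,-1.5):
    arm.movel([*c,z],velocity=30); f=np.array(arm.read_wrist_force())-f0
    print(z,f.round(2),arm.read_position()[2].round(2))
    if f[2]>4: break
print(arm.read_time())
E
```

```text
[ 0.01500894 -0.23742376 -0.10576085] [541.29759192  22.03643908 143.07162154]
138.0 [-0.35  0.53 -0.1 ] 137.89
136.5 [-0.34 -0.74 -1.28] 136.37
135.0 [ 0.07  0.54 -0.34] 134.86
133.5 [1.09 0.22 0.17] 133.36
132.0 [ 0.61  0.23 -0.57] 131.87
130.5 [ 0.11 -0.15 -0.14] 130.36
129.0 [ 0.05  0.16 -0.45] 128.88
127.5 [-0.07  0.82 -0.59] 127.37
126.0 [-0.65  0.7   0.07] 125.86
124.5 [-2.18  0.45  4.92] 125.54
32.5
```

Contact came near TCP z 125. A skirt sitting on the rim would have stopped it at about 134, so the lid is seated. Releasing and checking.

```bash
python3 - <<'E'
from h import *
o=down(-np.pi/2)
arm.grip(1.0); arm.movel([540.5,22,215],velocity=200)
arm.reach([430,13.5,260],o)
f=shot("wrist","w7",None,1.42); C=cloud(f)
print(lidpos(f,160,175,(540,22))); print("skirt",lidpos(f,120,130,(540,22)))
m=(C[...,2]>160)&(C[...,2]<175)&(np.hypot(C[...,0]-540,C[...,1]-22)<27)
p=C[m]; print("tilt",np.linalg.lstsq(np.c_[p[:,:2],np.ones(len(p))],p[:,2],rcond=None)[0][:2])
g=imaging.grab_frame("top"); print(lidpos(g,160,175,(540,22)))
print(arm.read_time())
E
```

```text
(8813, (539.734619140625, 20.624080657958984), 32.76386260986328, array([538.2112888 ,  20.53021753]), np.float64(167.82779900086751))
skirt (1570, (539.8282470703125, 20.61742401123047), 41.317962646484375, array([520.14853496,  13.17154874]), np.float64(125.86350949326783))
tilt [-0.00059996 -0.00047164]
(640, (540.1870727539062, 22.151762008666992), 32.89862823486328, array([539.74627318,  21.8493977 ]), np.float64(167.64259403300616))
34.0833
```

View pics/w7.png

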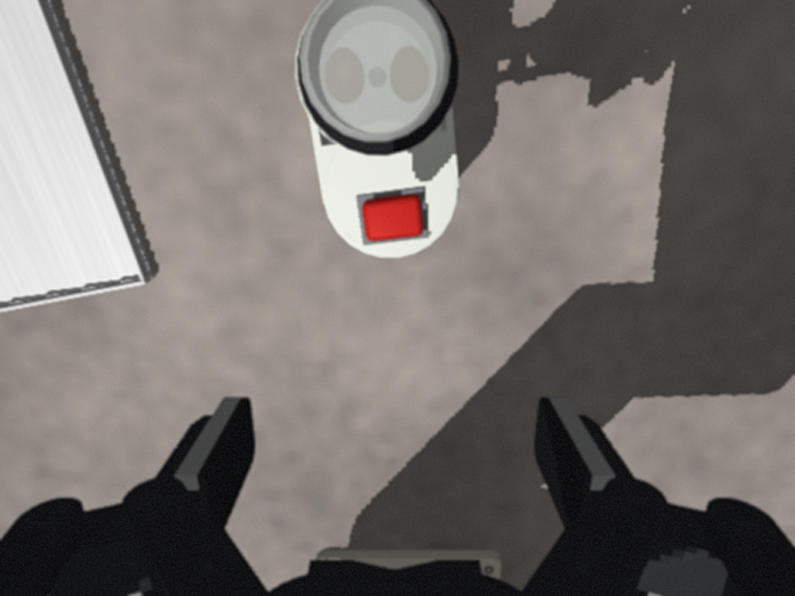

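The lid is level (tilt below 0.1%), its top is at 167.7 and it is centred on the cup. The picture shows the switch clear at (393,218). Pressing it with the jaws shut; full travel means a TCP z near 114.

```bash
python3 - <<'E'
from h import *
o=down(-np.pi/2+0.1); c=[462.8,13.2]
arm.grip(0.0,40); arm.reach([*c,160],o); arm.movel([*c,126],velocity=100); arm.pause(.3)
f0=np.array(arm.read_wrist_force()); print(f0,arm.read_finger_gap())
for z in list(np.arange(123,107,-1)):
    arm.movel([*c,z],velocity=25); arm.pause(.1); f=np.array(arm.read_wrist_force())-f0
    print(z,f.round(1),np.round(arm.read_position(),2))
    if f[2]>16: break
arm.pause(.5); print((np.array(arm.read_wrist_force())-f0).round(2),arm.read_position(),arm.read_time())
shot("scene","s8",(270,160,410,290),5)
g=imaging.grab_frame("top"); print(lidpos(g,160,175,(540,22)))
E
```

```text
[-0.56374805 -0.3517182  -0.28115165] -0.0020405343289564884
123 [0.7 0.8 0.3] [462.73  13.18 122.94]
122 [1.4 0.7 1.2] [462.96  13.22 122.11]
121 [0.4 1.  3.8] [462.98  13.19 121.24]
120 [0.1 0.9 3.8] [462.94  13.21 120.1 ]
119 [-0.5  1.2  5.6] [462.99  13.21 119.1 ]
118 [ 0.4 -0.3  5. ] [462.93  13.21 118.12]
117 [1.1 0.2 6. ] [462.95  13.2  117.22]
116 [0.7 0.  6. ] [462.96  13.18 116.32]
115 [-0.5  0.1  7.8] [462.95  13.2  115.38]
114 [-0.6  0.4  8.4] [462.98  13.2  114.47]
113 [-1.8 -0.2 11.1] [462.99  13.21 114.  ]
112 [-3.6 -1.  18.1] [463.01  13.21 113.94]
[-4.97  0.79 18.68] [463.01963217  13.20771671 113.93068853] 45.425
(388, (543.9931030273438, 22.711530685424805), 32.23434066772461, array([550.6855901 ,  22.60894648]), np.float64(167.68380082129238))
```

View pics/s8.png

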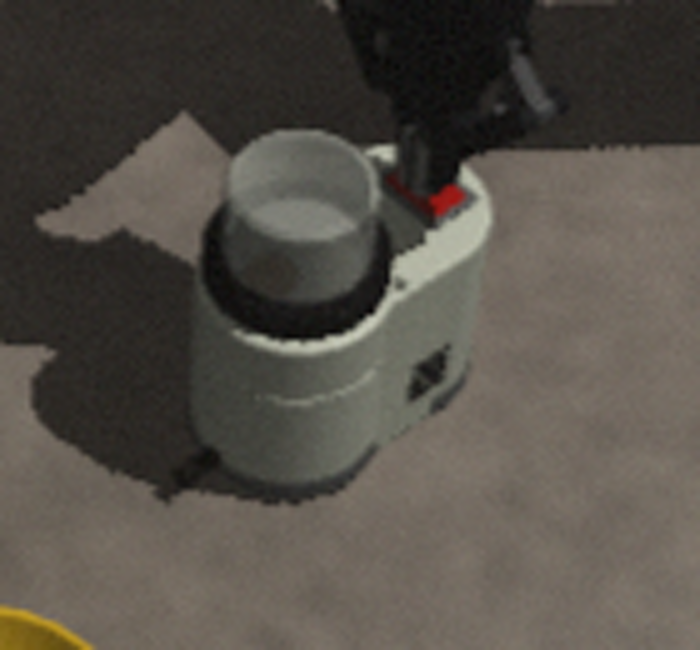

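The switch is at its hard stop: z 113.94, 8.1 mm of travel, 18 N. The lid sits level on the cup, and the fingers hold the red cap down.

```bash
python3 -c "
from h import *
arm.job_done(); print(arm.read_time(),arm.read_position())"
```

```text
the job is handed in; nothing more can be done
the job is handed in; nothing more can be done
```

The job is handed in with both nutmegs in the cup, the lid on, and the gripper holding the red switch fully down. The arm's clock read 45.4 s at the last check, against the 67 s limit.

- **Nutmegs:** the view from above, before the lid went on, showed both in the cup, one on each side of the blade hub.
- **Lid:** it is level and centred on the cup to about 1–2 mm. Its top reads 167.7 mm against 167 expected.
- **Switch:** it was pressed only after the lid was seated. It is at its hard stop, with the fingertips at z = 113.9 mm (114 expected) and pushing down with about 18 N.
- **Disagreements:** the last top view put the lid centre about 4 mm off in x. I put that down to the gripper hiding part of the lid; its height was unchanged and the scene picture shows it seated. The wrist and top cameras also differed by 1–2 mm in y, within calibration.
- **Bystanders:** I did not measure the bowl, mug and spatula again at the end. No planned move went near them.

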